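# Turn the bead carousel to its empty hook and hang the collared bead tube

## Task

First turn the carousel so that its one empty hook stands over the brass pointer of the stand. Then pick up the bead tube with the wide collar and hang it by its collar, upright, in that hook, leaving the hook over the pointer. Leave the plain vial and the low jar where they stand.

Things in the scene. Friction and masses are not known exactly. Their poses are not given: they have to be found in the camera images.
- stand: Fixed carousel stand, dark-wood foot 150 mm across. Origin on the vertical turning axis at table height. A flat brass pointer lies on the table along the stand's own -x, out to 179 mm. Above turn four forked hooks 90 degrees apart (three carry fixed tubes, one is empty) and a hub 48 mm across, 162 mm high. Turns freely either way with light friction (1 N at the post), stays where left.
- free_hook (a point): Empty forked hook: point midway between its prongs, level with their tops, 120 mm up, 110 mm from the axis. Two level steel prongs, 8 mm thick, point outward, 36 mm clear gap, open outward; cross rod's face 26 mm inward; tips 38 mm outward turn up to 134 mm height. The tube goes in from above, foot first, or from outside; its collar rests on both prongs, its axis at this point.
- turning_post (a point): Upright round pale-wood post, 16 mm across, to turn the carousel by; on a steel crank strip (top 162 mm above the table), 55 mm from the turning axis, exactly opposite the empty hook. Post top 215 mm above the table; the point is on the post's axis at 195 mm. Tubes on the other hooks reach up to 152 mm.
- tube_center (a point): Loose tube to hang, standing on the table: aluminium, 24 mm across, 60 mm tall; on it a wide wooden collar 56 mm across (60 to 66 mm above the foot) and a wooden knob 22 mm across (66 to 92 mm) to hold it by. About 90 g. The point is on its axis half-way up, 46 mm above the foot, 14 mm below the collar's underside; z along its axis.
- vial_center (a point): Bystander: plain loose vial without a collar, aluminium 26 mm across with a wooden cap 28 mm across, 86 mm tall in all, standing. The point is its centre, 43 mm up.
- jar_center (a point): Bystander: low loose jar, aluminium with a wooden lid, 52 mm across, 42 mm tall, standing. The point is its centre, 21 mm up.
There are look-alikes about, which are no part of the job. Leave any orange look-alike of the part that bears tube_center alone.

How it is judged:
On the way:
1. the empty hook has been turned over the pointer (within 20 mm to either side) while the collared tube still stands where it was (within 30 mm) (x of free_hook in the frame of stand below -0.08 m and y of free_hook in the frame of stand between -0.02 and 0.02 m and distance of tube_center from where it was at the start of the episode below 0.03 m), for 0.3 s.
At the end, for the whole second after the job is handed in: The empty hook is over the pointer (within 20 mm to either side); the collared tube hangs in it: its axis within 18 mm of the hook's point, its centre 98 to 114 mm above the table, upright within 10 degrees; the vial and the jar are within 30 mm of where they stood (x of free_hook in the frame of stand below -0.08 m and y of free_hook in the frame of stand between -0.02 and 0.02 m and horizontal distance between tube_center and free_hook below 0.018 m and height (world z) of tube_center between 0.098 and 0.114 m and angle between tube_center's own z axis and vertical below 0.17 rad and distance of each of vial_center, jar_center from where it was at the start of the episode below 0.03 m); the robot touches nothing.
It fails at once if the plain vial or the low jar is moved more than 30 mm (distance of any of vial_center, jar_center from where it was at the start of the episode above 0.03 m).
It also fails if it takes over 53 s, if anything falls off the work surface, if the arm or the gripper's body presses on something with over 40 N, if the wrist force passes 120 N, or if a joint passes its speed limit or range.

## Robot

A 6-joint arm with a two-finger parallel gripper is mounted at the origin on the work surface. World frame = base frame: x ahead of the robot, y to its left, z up, the work surface at z = 0. Lengths are in m, angles in rad, forces in N, time in s.
With the tool pointing down it reaches from about 0.375 to 0.75 m from the base axis. Payload 9 kg.
Tool frame: the origin (TCP) lies between the finger pads; the fingertips stand ahead of it and the grasp point (between the pads) lies 6 mm ahead of it (r.tcp_to_tips is the z of the fingertips in the tool frame, in m); z points along the fingers, y is the direction in which the jaws open and shut (so a half turn about z gives the same grasp; the last joint's range is limited). The gripper opens to 85 mm and grips with 20 to 120 N. Pads are 22 mm wide; open, the fingers measure 114 mm over their backs; the gripper's body (76 mm by 85 mm) begins 54 mm behind the grasp point. The pads swing forward as they close: fully open they stand 13 mm farther back than shut.
Start: joints at [-1.533, 0.104, 0.097, 1.564, 0, 1.353], TCP at [0.152, -0.581, 0.256] pointing down, gripper open.
Joint ranges: [-2.99, 2.99], [-0.84, 1.86], [-1.1, 1.16], [-1.84, 2.11], [-1.51, 1.56], [-3.14, 3.14]. Speed limits (rad/s): [2.22, 2.22, 2.57, 3.14, 3.14, 3.14].

## Interface

Orientations are given as a rotation vector (axis times angle).
In Python, from bench import r gives the robot as it stands.
- The arm moves only by the tool arm_command, never from a script. Its argument "targets" is one flat list of numbers, 7 for each row, row after row: the turn, a rotation vector about the world's x, y, z in units of 180 degrees (1.0 is 180 degrees), then the shift along the world's x, y, z in units of 0.15 m (1.0 is 0.15 m), then the opening, from -1 (shut) to 1 (fully open). A call has 1 to 20 rows; each row is the pose to reach, as a shift and turn from the pose measured when the call began, turning the shorter way round; what a row does not reach only later rows make up. A row lasts 1/12 s, in which the tool goes at most 41.7 mm and 7.16 degrees, less where a joint would pass 70% of its speed; a pose out of reach is approached as far as the arm can. A call with a number of a shift or a turn outside -1 to 1 is refused whole. A call with a gripper value outside its range is refused whole. The fingers move at their own pace and stop on an object; the grip force is fixed at half the most. Time passes only in rows, so rows that repeat a pose let the fingers close. It gives the time, the measured TCP pose, the force and the opening at its end, in the units of the state.
- r.state(): the state, without advancing time (a new reading comes with each control period).
- r.grab_frame(name): name is "side" or "top"; returns (picture, depth): 420x560x3 uint8, red, green, blue; 420x560 float32, m along the optical axis (not along the pixel's ray), 0 where there is no reading.
- r.camera_params(name): a dict with "fx", "fy", "cx", "cy" (pixels), "rvec" (rotation vector, rad) and "tvec" (3), from world to camera coordinates, as OpenCV has them. Camera axes: x right, y down, z forward; pixel columns grow to the right and rows downward; lengths in m; the calibration is good to about 2 mm. A picture is of the moment at which its call begins. camera_params takes no time and is no camera call.
- r.close_job(): hands the job in, once; it reports no verdict.
The state is a dict: "t": time; "q": joint angles; "dq": joint speeds; "effort": joint torques, N m; "ee_pos": TCP position; "eef_rot": TCP orientation; "wrist_force": force on the tool from outside, world axes, zero at the start; "wrist_torque": the same for the moment, N m; "width": finger opening in m.
Only numpy, scipy, OpenCV 4.12 (cv2) and the standard library are available. Lean on these libraries where they do the work, as an engineer would, in place of code of your own. Each camera call takes 0.05 s, during which the arm holds its last target. There are 200 camera calls.

## Working session

There is one attempt and no reset: what is moved stays moved. The work goes in short steps, Python scripts to look and compute and a tool call to move; the robot and the scene stay as the last step left them, time stands still between calls to the robot, and variables do not carry over. Pictures are saved under pics/ and viewed, about 8 in all and at most 12, crops included, and the job is handed in when it is done.

Besides the shell and the picture viewer there is one more tool, called after "Request:" by a JSON object that holds its "method" and its "body", one argument or row to a line. arm_command: Moves the arm, as the interface text tells. Its arguments: {"type":"object","properties":{"targets":{"type":"array"}},"required":["targets"]}

```bash
mkdir -p pics; cat > h.py <<'E'
import numpy as np, cv2
from bench import r
def grab(n,tag):
    im,d=r.grab_frame(n); cv2.imwrite(f'pics/{tag}.png',im[:,:,::-1]); np.save(f'pics/{tag}.npy',d); return im,d
def cam(n):
    p=r.camera_params(n); R=cv2.Rodrigues(np.array(p['rvec'],float))[0]; return p,R,np.array(p['tvec'],float)
def onplane(n,u,v,z):
    p,R,t=cam(n); ray=R.T@np.array([(u-p['cx'])/p['fx'],(v-p['cy'])/p['fy'],1]); C=-R.T@t
    return C+ray*(z-C[2])/ray[2]
def cloud(n,d):
    p,R,t=cam(n); v,u=np.mgrid[:d.shape[0],:d.shape[1]]
    P=np.stack([(u-p['cx'])/p['fx']*d,(v-p['cy'])/p['fy']*d,d],-1)
    return (P-t)@R
def proj(n,P):
    p,R,t=cam(n); c=R@np.array(P)+t; return c[0]/c[2]*p['fx']+p['cx'],c[1]/c[2]*p['fy']+p['cy']
E
python3 - <<'E'
from h import *
a,_=grab('top','top0'); b,_=grab('side','side0')
print(r.state()); print(r.tcp_to_tips)
for n in('top','side'):
    p,R,t=cam(n); print(n,p['fx'],-R.T@t,R[2])
E
```

```text
{'t': 0.1, 'q': array([-1.53267560e+00,  1.04633957e-01,  9.65361069e-02,  1.56391941e+00,
        3.65743858e-06,  1.35307109e+00]), 'dq': array([-2.35624840e-05, -1.14223844e-03,  2.60683302e-03, -4.27508372e-04,
        1.28273470e-03,  9.30858645e-04]), 'effort': array([ 5.33308194e-03, -5.58211470e+01,  5.04713738e+01,  1.33646216e-02,
       -2.51817091e-04, -2.00776995e-06]), 'ee_pos': array([ 0.15182299, -0.58018367,  0.25559736]), 'eef_rot': array([-3.11471696e+00, -4.00631626e-01, -1.77648165e-04]), 'wrist_force': array([-0.38183063, -0.03904486, -0.12468365]), 'wrist_torque': array([-0.01644302,  0.04335296, -0.07151788]), 'width': 0.0857803317154291}
0.025
top 482.57164646154126 [0.3777541  0.07587295 1.07806543] [ 0.13787088  0.03769802 -0.98973253]
side 501.04900116376234 [0.14987457 0.86949094 0.81257178] [ 0.33213886 -0.70324199 -0.62859724]
```

View pics/top0.png

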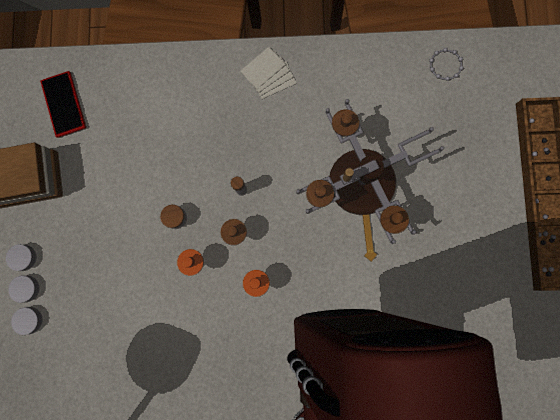

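View pics/side0.png

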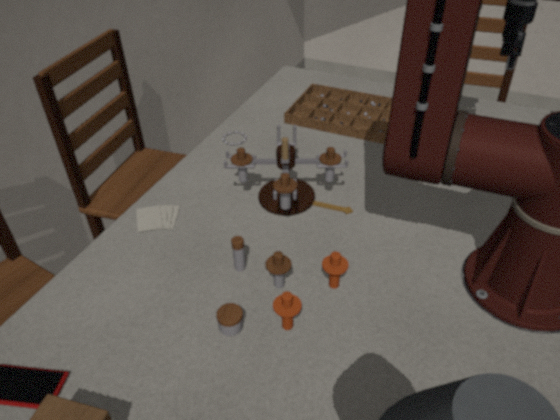

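The top view shows the carousel hub at about (363,182), the empty hook at (420,147), the post at about (349,173) and the pointer tip at (371,258). Collared candidates are brown (233,232) and orange (190,262) and (256,283). The brown one, at (279,265) in the side view, fits: aluminium tube with a wooden collar. The vial is at (238,184) and the jar at (173,216).

```bash
python3 - <<'E'
from h import *
a=cv2.imread('pics/top0.png'); d=np.load('pics/top0.npy'); C=cloud('top',d)
hsv=cv2.cvtColor(a,cv2.COLOR_BGR2HSV)
def box(u0,v0,u1,v1,zlo,zhi,nm):
    s=C[v0:v1,u0:u1].reshape(-1,3); k=s[(s[:,2]>zlo)&(s[:,2]<zhi)&(d[v0:v1,u0:u1].ravel()>0)]
    if len(k): print(nm,len(k),((k.min(0)+k.max(0))/2).round(4),k.mean(0).round(4),np.ptp(k,0).round(3))
box(215,215,250,250,.055,.072,'collar'); box(215,215,250,250,.083,.1,'knob')
box(228,172,250,196,.078,.095,'vial'); box(155,200,188,232,.034,.05,'jar')
box(175,245,207,278,.055,.072,'or1'); box(240,265,275,300,.055,.072,'or2')
box(335,155,395,210,.155,.172,'hub/crank'); box(335,160,370,190,.2,.23,'post')
box(398,120,440,170,.105,.14,'hook'); 
m=cv2.inRange(hsv,(15,90,60),(30,255,255)); m[:215]=0; m[270:]=0; m[:,:350]=0; m[:,390:]=0
v,u=np.nonzero(m); P=np.array([onplane('top',x,y,0.004) for x,y in zip(u,v)]); 
vx,vy,x0,y0=cv2.fitLine(P[:,:2].astype(np.float32),cv2.DIST_HUBER,0,.01,.01).ravel(); print('pointer',len(P),vx,vy,x0,y0,P[P[:,0].argmin()],P[P[:,0].argmax()])
# foot
s=C.reshape(-1,3); hv=hsv.reshape(-1,3)
box(325,140,400,218,.01,.05,'foot')
c=cv2.resize(a[110:310,150:470],None,fx=2.5,fy=2.5,interpolation=cv2.INTER_CUBIC); cv2.imwrite('pics/c1.png',c)
E
```

```text
collar 442 [0.4786 0.2103 0.065 ] [0.4779 0.2097 0.0654] [0.053 0.054 0.012]
knob 89 [0.4784 0.2104 0.0902] [0.4781 0.2105 0.0912] [0.019 0.02  0.013]
vial 141 [0.5792 0.1992 0.0837] [0.5789 0.199  0.0849] [0.025 0.026 0.011]
jar 436 [0.5191 0.3482 0.0411] [0.519  0.3482 0.0412] [0.049 0.05  0.013]
or1 450 [0.4169 0.303  0.0651] [0.4164 0.302  0.0654] [0.055 0.056 0.013]
or2 473 [0.3697 0.1646 0.0656] [0.3697 0.1644 0.0655] [0.054 0.055 0.011]
hub/crank 343 [ 0.5809 -0.0523  0.1629] [ 0.5797 -0.0553  0.1608] [0.053 0.085 0.016]
post 70 [ 0.5665 -0.0219  0.2089] [ 0.5654 -0.0217  0.2128] [0.015 0.015 0.018]
hook 417 [ 0.6338 -0.1729  0.1228] [ 0.6298 -0.1667  0.1193] [0.074 0.084 0.025]
pointer 342 0.99745226 0.07133706 0.45894977 -0.08135425 [ 0.41068917 -0.08461924  0.004     ] [ 0.51322318 -0.06992106  0.004     ]
foot 2025 [ 0.588  -0.0739  0.0279] [ 0.5797 -0.0711  0.0138] [0.148 0.144 0.036]
```

View pics/c1.png

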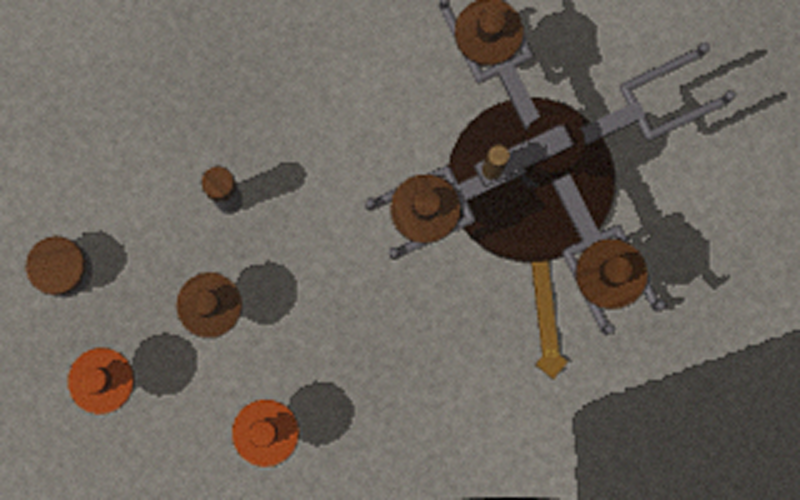

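The crop confirms the wooden-collared tube at crop (210,303), which is about (0.478,0.210) in the world. The axis is at about (0.5885,-0.0725). The hook is at -66° and must go to about -176°, a turn of -110°. I'm moving over the post now.

Request:
{"method": "arm_command", "body": {
  "targets": [0,0,0.138,0.69,0.93,0.2,0,0,0,0.138,0.69,0.93,0.2,0,0,0,0.138,0.69,0.93,0.2,0,0,0,0.138,0.69,0.93,0.2,0,0,0,0.138,0.69,0.93,0.2,0,0,0,0.138,0.69,0.93,0.2,0,0,0,0.138,0.69,0.93,0.2,0]
}}

```text
t: 0.68
ee_pos: [0.2555, -0.4407, 0.2856]
eef_rot: [-2.956, -1.062, 0.001]
wrist_force: [0.0, 0.3, 0.2]
width: 0.0425
```

Request:
{"method": "arm_command", "body": {
  "targets": [0,0,0.138,0.69,0.93,0,0,0,0,0.138,0.69,0.93,0,0,0,0,0.138,0.69,0.93,0,0,0,0,0.138,0.69,0.93,0,0,0,0,0.138,0.69,0.93,0,0,0,0,0.138,0.69,0.93,0,0,0,0,0.138,0.69,0.93,0,0]
}}

```text
t: 1.27
ee_pos: [0.3587, -0.3021, 0.285]
eef_rot: [-2.659, -1.672, 0.002]
wrist_force: [0.4, -0.1, 0.9]
width: 0.0426
```

Request:
{"method": "arm_command", "body": {
  "targets": [0,0,0.138,0.69,0.93,0,0,0,0,0.138,0.69,0.93,0,0,0,0,0.138,0.69,0.93,0,0,0,0,0.138,0.69,0.93,0,0,0,0,0.138,0.69,0.93,0,0,0,0,0.138,0.69,0.93,0,0,0,0,0.138,0.69,0.93,0,0]
}}

```text
t: 1.85
ee_pos: [0.4618, -0.1642, 0.2845]
eef_rot: [-2.239, -2.202, 0.003]
wrist_force: [0.4, 0.4, -0.0]
width: 0.0427
```

Request:
{"method": "arm_command", "body": {
  "targets": [0,0,0.139,0.695,0.949,0,0,0,0,0.139,0.695,0.949,0,0,0,0,0.139,0.695,0.949,0,0,0,0,0.139,0.695,0.949,0,0,0,0,0.139,0.695,0.949,0,0,0,0,0.139,0.695,0.949,0,0,0,0,0.139,0.695,0.949,0,0,0,0,0.139,0.695,0.949,0,0]
}}

```text
t: 2.52
ee_pos: [0.5655, -0.0242, 0.2845]
eef_rot: [-1.714, -2.632, 0.005]
wrist_force: [-0.5, -0.9, -0.2]
width: 0.0428
```

```bash
python3 - <<'E'
from h import *
b,_=grab('side','side1'); s=r.state(); print(s['ee_pos'],s['eef_rot'],s['q'])
cv2.imwrite('pics/s1.png',cv2.resize(b[60:230,180:400,::-1],None,fx=3,fy=3))
E
```

```text
[ 0.56551911 -0.02404729  0.28461091] [-1.7138207  -2.63179048  0.004394  ] [-0.27230807  0.01107404  0.05244641  1.61393229 -0.00237843  0.88213005]
```

View pics/s1.png

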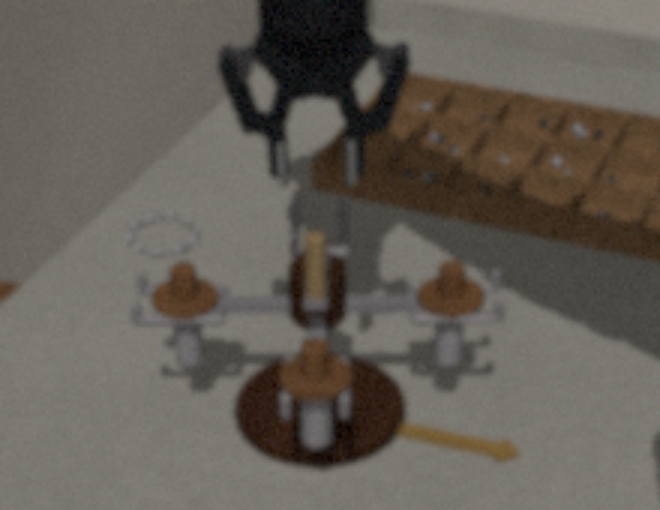

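The crop shows the post (315,265) centred under the jaws (280 and 352). I'll descend and grip it.

Request:
{"method": "arm_command", "body": {
  "targets": [0,0,0,0,0.013,-0.27,0,0,0,0,0,0.013,-0.55,0,0,0,0,0,0.013,-0.55,0,0,0,0,0,0.013,-0.55,0,0,0,0,0,0.013,-0.55,0,0,0,0,0,0.013,-0.55,-0.8,0,0,0,0,0.013,-0.55,-0.8,0,0,0,0,0.013,-0.55,-0.8,0,0,0,0,0.013,-0.55,-0.8,0,0,0,0,0.013,-0.55,-0.8,0,0,0,0,0.013,-0.55,-0.8]
}}

```text
t: 3.48
ee_pos: [0.5671, -0.0226, 0.2053]
eef_rot: [1.712, 2.629, -0.002]
wrist_force: [0.3, -0.5, 7.7]
width: 0.0149
```

```bash
python3 - <<'E'
from h import *
s=r.state(); p=s['ee_pos']; print(p,s['wrist_force'],s['width'])
A=np.array([.5885,-.0725]); v=p[:2]-A; a0=np.degrees(np.arctan2(v[1],v[0])); print(a0,np.hypot(*v))
T=a0-4.1; rr=np.hypot(*v)
for k in range(1,19):
    f=k/18; a=np.radians(a0-T*f); q=A+rr*np.array([np.cos(a),np.sin(a)])-p[:2]
    print(f"0,0,{-T*f/180:.3f},{q[0]/.15:.3f},{q[1]/.15:.3f},0,-0.8,",end=' ')
E
```

```text
[ 0.56709058 -0.02255674  0.20529131] [ 0.29834179 -0.50403342  7.70439908] 0.014869823537321424
113.20360206575708 0.05433868189066321
0,0,-0.034,0.036,0.013,0,-0.8, 0,0,-0.067,0.073,0.023,0,-0.8, 0,0,-0.101,0.111,0.028,0,-0.8, 0,0,-0.135,0.149,0.029,0,-0.8, 0,0,-0.168,0.188,0.027,0,-0.8, 0,0,-0.202,0.225,0.020,0,-0.8, 0,0,-0.236,0.262,0.009,0,-0.8, 0,0,-0.269,0.297,-0.005,0,-0.8, 0,0,-0.303,0.331,-0.024,0,-0.8, 0,0,-0.337,0.363,-0.045,0,-0.8, 0,0,-0.370,0.392,-0.070,0,-0.8, 0,0,-0.404,0.418,-0.098,0,-0.8, 0,0,-0.438,0.442,-0.128,0,-0.8, 0,0,-0.471,0.462,-0.161,0,-0.8, 0,0,-0.505,0.478,-0.196,0,-0.8, 0,0,-0.539,0.491,-0.232,0,-0.8, 0,0,-0.572,0.499,-0.269,0,-0.8, 0,0,-0.606,0.504,-0.307,0,-0.8,
```

Request:
{"method": "arm_command", "body": {
  "targets": [0,0,-0.034,0.036,0.013,0,-0.8,0,0,-0.067,0.073,0.023,0,-0.8,0,0,-0.101,0.111,0.028,0,-0.8,0,0,-0.135,0.149,0.029,0,-0.8,0,0,-0.168,0.188,0.027,0,-0.8,0,0,-0.202,0.225,0.02,0,-0.8,0,0,-0.236,0.262,0.009,0,-0.8,0,0,-0.269,0.297,-0.005,0,-0.8,0,0,-0.303,0.331,-0.024,0,-0.8,0,0,-0.337,0.363,-0.045,0,-0.8,0,0,-0.37,0.392,-0.07,0,-0.8,0,0,-0.404,0.418,-0.098,0,-0.8,0,0,-0.438,0.442,-0.128,0,-0.8,0,0,-0.471,0.462,-0.161,0,-0.8,0,0,-0.505,0.478,-0.196,0,-0.8,0,0,-0.539,0.491,-0.232,0,-0.8,0,0,-0.572,0.499,-0.269,0,-0.8,0,0,-0.606,0.504,-0.307,0,-0.8,0,0,-0.606,0.504,-0.307,0,-0.8,0,0,-0.606,0.504,-0.307,0,-0.8]
}}

```text
t: 5.15
ee_pos: [0.6443, -0.0688, 0.2055]
eef_rot: [3.138, 0.13, -0.002]
wrist_force: [9.4, 0.1, -9.9]
width: 0.0142
```

```bash
python3 - <<'E'
from h import *
b,_=grab('side','side2'); a,_=grab('top','top2'); s=r.state(); print(s['t'],s['ee_pos'],s['eef_rot'],s['q'],s['wrist_force'],s['width'])
cv2.imwrite('pics/s2.png',np.hstack([cv2.resize(b[60:230,180:380,::-1],(400,340)),cv2.resize(a[100:270,260:460,::-1],(400,340))]))
E
```

```text
5.25 [ 0.64428861 -0.0686816   0.20541205] [ 3.13781823e+00  1.31165694e-01 -1.73180844e-03] [-3.06985706e-01  2.48281449e-01  1.64636636e-01  1.48783474e+00
 -1.34833678e-03  2.75105293e+00] [ 9.38836627  0.63721455 -9.79928011] 0.014478444216492931
```

View pics/s2.png

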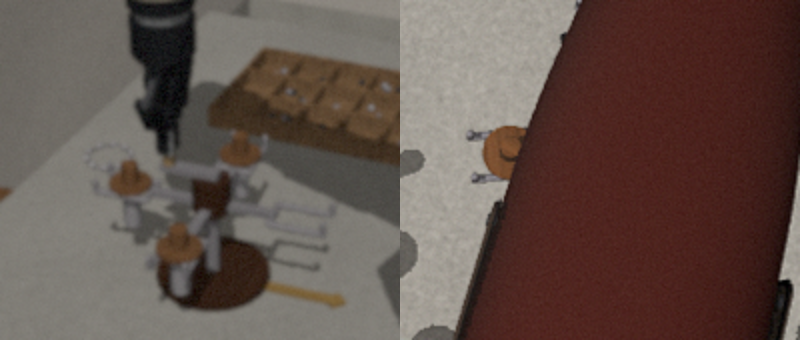

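The side crop shows the hook now over the pointer side, with the post still gripped. I'll release it, lift and travel towards the tube.

Request:
{"method": "arm_command", "body": {
  "targets": [0,0,0,0,0,0,0,0,0,0,0,0,0,0,0,0,0,0,0,0,0,0,0,0,0,0,0,0,0,0,0,0,0,0.25,0,0,0,0,0,0,0.6,0,0,0,0,0,0,0.6,0,0,0,0,0,0,0.6,0,0,0,0,0,0,0.6,0]
}}

```text
t: 6.0
ee_pos: [0.6448, -0.0689, 0.2969]
eef_rot: [3.137, 0.131, 0.002]
wrist_force: [-0.0, 0.4, 0.3]
width: 0.0426
```

Request:
{"method": "arm_command", "body": {
  "targets": [0,0,0.17,-0.55,0.93,0,0,0,0,0.17,-0.55,0.93,0,0,0,0,0.17,-0.55,0.93,0,0,0,0,0.17,-0.55,0.93,0,0,0,0,0.17,-0.55,0.93,0,0,0,0,0.17,-0.55,0.93,0,0,0,0,0.17,-0.55,0.93,0,0]
}}

```text
t: 6.58
ee_pos: [0.562, 0.0707, 0.296]
eef_rot: [2.992, 0.953, 0.001]
wrist_force: [0.4, 0.7, 0.3]
width: 0.0428
```

Request:
{"method": "arm_command", "body": {
  "targets": [0,0,0.17,-0.55,0.93,-0.3,0.2,0,0,0.17,-0.55,0.93,-0.3,0.2,0,0,0.17,-0.55,0.93,-0.3,0.2,0,0,0.17,-0.55,0.93,-0.3,0.2,0,0,0.17,-0.55,0.93,-0.3,0.2,0,0,0.17,-0.55,0.93,-0.3,0.2,0,0,0.17,-0.55,0.93,-0.3,0.2,0,0,0.17,-0.55,0.93,-0.3,0.2,0,0,0.17,-0.55,0.93,-0.3,0.2]
}}

```text
t: 7.33
ee_pos: [0.4805, 0.2089, 0.2511]
eef_rot: [2.638, 1.703, 0.002]
wrist_force: [-0.1, -0.0, 0.5]
width: 0.0514
```

```bash
python3 - <<'E'
from h import *
b,_=grab('side','side3'); a,d=grab('top','top3'); s=r.state(); print(s['t'],s['ee_pos'],s['eef_rot'],s['q'],s['width'])
C=cloud('top',d)
def pts(u0,v0,u1,v1,zlo,zhi,nm):
    x=C[v0:v1,u0:u1].reshape(-1,3); k=x[(x[:,2]>zlo)&(x[:,2]<zhi)&(d[v0:v1,u0:u1].ravel()>0)]
    if len(k): print(nm,len(k),((k.min(0)+k.max(0))/2).round(4),k.mean(0).round(4),np.ptp(k,0).round(3))
pts(300,130,430,230,.2,.23,'post'); pts(330,200,410,290,.106,.14,'hook')
cv2.imwrite('pics/s3.png',np.hstack([cv2.resize(b[130:330,180:380,::-1],(400,400)),cv2.resize(a[90:290,260:460,::-1],(400,400))]))
E
```

```text
7.4333 [0.48025751 0.20916482 0.25112698] [2.63716285e+00 1.70479678e+00 1.58746311e-03] [ 1.61216340e-01 -1.31210380e-01 -1.45509350e-01  1.55501945e+00
 -8.54745187e-04  2.15505571e+00] 0.05114055462026232
post 54 [ 0.6412 -0.068   0.2085] [ 0.6395 -0.0673  0.211 ] [0.012 0.015 0.017]
hook 450 [ 0.4828 -0.0824  0.1222] [ 0.4863 -0.0806  0.1195] [0.094 0.056 0.026]
```

View pics/s3.png

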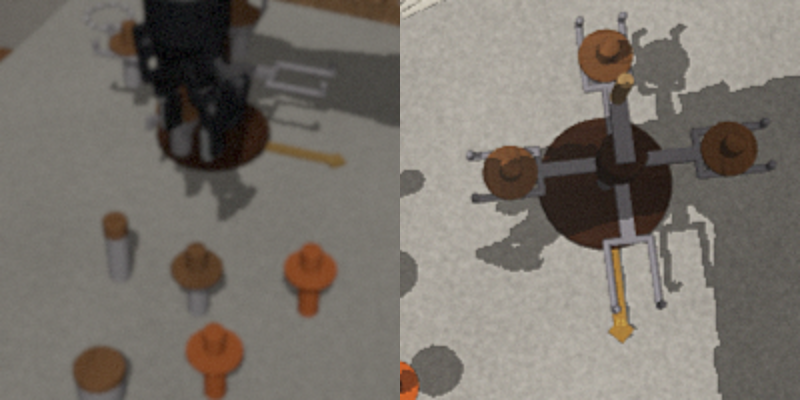

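The crops show the empty hook lying over the pointer, and the tube and bystanders undisturbed. I'll descend onto the knob.

Request:
{"method": "arm_command", "body": {
  "targets": [0,0,0,-0.014,0.008,-0.25,0.2,0,0,0,-0.014,0.008,-0.5,0.2,0,0,0,-0.014,0.008,-0.75,0.2,0,0,0,-0.014,0.008,-0.8,0.2,0,0,0,-0.014,0.008,-0.8,0.2,0,0,0,-0.014,0.008,-0.8,0.2]
}}

```text
t: 7.93
ee_pos: [0.4788, 0.2102, 0.1327]
eef_rot: [2.638, 1.703, 0.003]
wrist_force: [0.9, 0.8, 0.9]
width: 0.0512
```

Request:
{"method": "arm_command", "body": {
  "targets": [0,0,0,0,0,-0.1,0,0,0,0,0,0,-0.22,0,0,0,0,0,0,-0.22,0,0,0,0,0,0,-0.22,0,0,0,0,0,0,-0.22,-1,0,0,0,0,0,-0.22,-1,0,0,0,0,0,-0.22,-1,0,0,0,0,0,-0.22,-1,0,0,0,0,0,-0.22,-1,0,0,0,0,0,-0.22,-1,0,0,0,0,0,-0.22,-1]
}}

```text
t: 8.85
ee_pos: [0.4801, 0.2105, 0.1021]
eef_rot: [2.637, 1.703, 0.008]
wrist_force: [-1.3, 0.4, 6.3]
width: 0.0193
```

Request:
{"method": "arm_command", "body": {
  "targets": [0,0,0,0,0,0.1,-1,0,0,0,0,0,0.25,-1,0,0,0,0,0,0.45,-1,0,0,0,0,0,0.65,-1,0,0,0,0,0,0.85,-1,0,0,0,0,0,1,-1,0,0,0,0,0,1,-1,0,0,0,0,0,1,-1]
}}

```text
t: 9.52
ee_pos: [0.4811, 0.2107, 0.2545]
eef_rot: [2.635, 1.702, 0.013]
wrist_force: [-1.0, 0.1, -1.0]
width: 0.0192
```

```bash
python3 - <<'E'
from h import *
b,db=grab('side','side4'); a,d=grab('top','top4'); s=r.state(); print(s['t'],s['ee_pos'],s['eef_rot'],s['wrist_force'],s['width'])
# free-hook prongs from earlier top view
C=cloud('top',np.load('pics/top3.npy')); x=C[200:290,330:410].reshape(-1,3); 
x=x[(x[:,2]>.108)&(x[:,2]<.14)]
A=np.array([.5885,-.0725]); u=np.array([-.9974,-.0715]); n=np.array([-u[1],u[0]])
l=(x[:,:2]-A)@u; t=(x[:,:2]-A)@n
for lo,hi in((.09,.11),(.11,.13),(.13,.16)):
    k=(l>lo)&(l<hi); print(lo,k.sum(),[ (np.mean(t[k&m])*1e3).round(1) for m in(t>0,t<0)], x[k,2].mean())
print('rod',np.percentile(l,[0,5,95,100]))
u0,v0=map(int,proj('side',s['ee_pos'])); print(u0,v0)
S=cloud('side',db); c=S[v0-60:v0+120,u0-70:u0+70].reshape(-1,3); zt=s['ee_pos'][2]
dd=np.hypot(c[:,0]-s['ee_pos'][0],c[:,1]-s['ee_pos'][1]); k=c[(dd<.04)&(c[:,2]<zt-.01)&(c[:,2]>.02)]
print('zmin below tcp',np.percentile(k[:,2]-zt,[0,1,5]))
for z in np.arange(-.11,-.01,.006):
    q=k[np.abs(k[:,2]-zt-z)<.003]
    if len(q): print(round(z,3),len(q),q.mean(0).round(4),np.ptp(q,0).round(3))
cv2.imwrite('pics/s4.png',cv2.resize(b[max(0,v0-80):v0+100,u0-90:u0+90,::-1],(540,540)))
E
```

```text
9.6167 [0.4799325  0.21044294 0.25174763] [2.63666754 1.70307686 0.00712677] [-0.58985884  0.31416893 -1.57556762] 0.019494913961931183
0.09 81 [np.float64(22.4), np.float64(-21.4)] 0.11854643556258167
0.11 83 [np.float64(22.7), np.float64(-21.2)] 0.11848209673988108
0.13 94 [np.float64(22.4), np.float64(-21.5)] 0.12249703758478175
rod [0.05865478 0.0656811  0.14767967 0.1518832 ]
274 191
zmin below tcp [-0.09921093 -0.09623826 -0.09068718]
-0.098 14 [0.4752 0.2188 0.155 ] [0.02  0.013 0.004]
-0.092 27 [0.4745 0.218  0.1595] [0.018 0.015 0.006]
-0.086 29 [0.475  0.2181 0.1657] [0.023 0.018 0.006]
-0.08 31 [0.4758 0.2186 0.172 ] [0.022 0.016 0.006]
-0.074 33 [0.4748 0.2173 0.1778] [0.022 0.018 0.005]
-0.068 30 [0.4759 0.2181 0.1841] [0.022 0.02  0.006]
-0.062 29 [0.4753 0.2177 0.1895] [0.021 0.018 0.005]
-0.056 24 [0.4746 0.2192 0.1956] [0.017 0.011 0.005]
-0.038 75 [0.4735 0.2235 0.215 ] [0.053 0.052 0.006]
-0.032 269 [0.4769 0.2188 0.2185] [0.054 0.05  0.006]
-0.026 17 [0.4797 0.2197 0.2257] [0.017 0.005 0.006]
-0.02 28 [0.4787 0.2185 0.2318] [0.035 0.016 0.006]
-0.014 43 [0.4757 0.2203 0.238 ] [0.042 0.018 0.006]
```

View pics/s4.png

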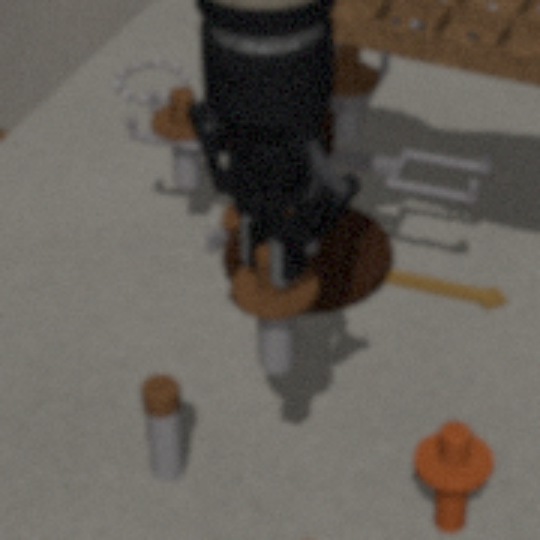

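The side crop shows the tube held upright (collar at (275,295), foot at (275,372)), with the foot 100 mm below the TCP. The hook point is at about (0.479,-0.081). Carrying it over.

Request:
{"method": "arm_command", "body": {
  "targets": [0,0,0,0,-0.1,0.1,-1,0,0,0,0,-0.25,0.1,-1,0,0,0,0,-0.45,0.1,-1,0,0,0,0,-0.65,0.1,-1,0,0,0,0,-0.85,0.1,-1,0,0,0,0,-0.97,0.1,-1,0,0,0,0,-0.97,0.1,-1,0,0,0,0,-0.97,0.1,-1]
}}

```text
t: 10.28
ee_pos: [0.4794, 0.0643, 0.2656]
eef_rot: [2.64, 1.701, 0.005]
wrist_force: [0.8, 0.1, -1.5]
width: 0.0196
```

Request:
{"method": "arm_command", "body": {
  "targets": [0,0,0,0,-0.1,0,-1,0,0,0,0,-0.25,0,-1,0,0,0,0,-0.45,0,-1,0,0,0,0,-0.65,0,-1,0,0,0,0,-0.85,0,-1,0,0,0,0,-0.97,0,-1,0,0,0,0,-0.97,0,-1,0,0,0,0,-0.97,0,-1,0,0,0,0,-0.97,0,-1]
}}

```text
t: 11.03
ee_pos: [0.4794, -0.08, 0.2652]
eef_rot: [2.64, 1.703, 0.005]
wrist_force: [0.8, -0.8, -1.4]
width: 0.0198
```

```bash
python3 - <<'E'
from h import *
b,db=grab('side','side5'); s=r.state(); p=s['ee_pos']; print(s['t'],p,s['eef_rot'],s['wrist_force'],s['width'])
u0,v0=map(int,proj('side',p))
S=cloud('side',db); c=S[v0-20:v0+120,u0-70:u0+70].reshape(-1,3)
k=c[(np.hypot(c[:,0]-p[0],c[:,1]-p[1])<.04)&(c[:,2]<p[2]-.01)&(c[:,2]>.145)]
for z in (-.09,-.08,-.07,-.06):
    q=k[np.abs(k[:,2]-p[2]-z)<.004]; print(z,len(q),q.mean(0).round(4))
print('zmin',np.percentile(k[:,2]-p[2],[0,2]))
cv2.imwrite('pics/s5.png',cv2.resize(b[v0-60:v0+120,u0-90:u0+90,::-1],(540,540)))
E
```

```text
11.0833 [ 0.47944817 -0.07988757  0.2652924 ] [2.63908053 1.7032918  0.00487991] [-0.25596472 -0.14800854 -0.91594106] 0.019869369902846375
-0.09 28 [ 0.4743 -0.071   0.1752]
-0.08 23 [ 0.4747 -0.0712  0.1853]
-0.07 31 [ 0.4742 -0.0712  0.1953]
-0.06 32 [ 0.4736 -0.0722  0.2049]
zmin [-0.10177394 -0.09753083]
```

View pics/s5.png

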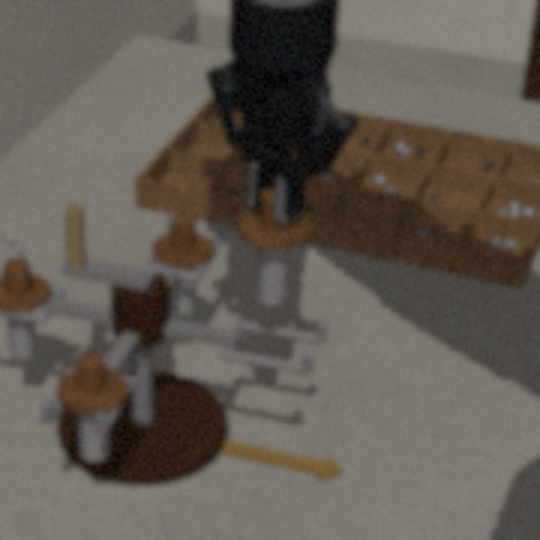

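The crop shows the tube hanging above the empty hook: foot at (272,300), prongs at (285,335) to (315,365). Lowering.

Request:
{"method": "arm_command", "body": {
  "targets": [0,0,0,0.006,-0.006,-0.12,-1,0,0,0,0.006,-0.006,-0.24,-1,0,0,0,0.006,-0.006,-0.36,-1,0,0,0,0.006,-0.006,-0.48,-1,0,0,0,0.006,-0.006,-0.58,-1,0,0,0,0.006,-0.006,-0.64,-1,0,0,0,0.006,-0.006,-0.66,-1,0,0,0,0.006,-0.006,-0.66,-1,0,0,0,0.006,-0.006,-0.66,-1]
}}

```text
t: 11.83
ee_pos: [0.4807, -0.0805, 0.1671]
eef_rot: [2.638, 1.704, 0.006]
wrist_force: [0.1, -0.2, -0.6]
width: 0.0197
```

Request:
{"method": "arm_command", "body": {
  "targets": [0,0,0,0,0,-0.01,-1,0,0,0,0,0,-0.02,-1,0,0,0,0,0,-0.02,-1]
}}

```text
t: 12.08
ee_pos: [0.481, -0.0806, 0.1645]
eef_rot: [2.637, 1.703, 0.006]
wrist_force: [-0.3, -0.1, -1.2]
width: 0.0197
```

Request:
{"method": "arm_command", "body": {
  "targets": [0,0,0,-0.005,0,-0.01,-1,0,0,0,-0.005,0,-0.02,-1,0,0,0,-0.005,0,-0.02,-1]
}}

```text
t: 12.33
ee_pos: [0.4803, -0.0809, 0.1622]
eef_rot: [2.637, 1.703, 0.006]
wrist_force: [-1.9, 0.7, 3.7]
width: 0.0193
```

```bash
python3 - <<'E'
from h import *
b,db=grab('side','side6'); s=r.state(); p=s['ee_pos']; print(s['t'],p,s['wrist_force'],s['width'])
u0,v0=map(int,proj('side',p))
cv2.imwrite('pics/s6.png',cv2.resize(b[v0-30:v0+90,u0-60:u0+60,::-1],(540,540)))
S=cloud('side',db); c=S[v0-20:v0+120,u0-70:u0+70].reshape(-1,3)
k=c[(np.hypot(c[:,0]-p[0],c[:,1]-p[1])<.02)&(c[:,2]<p[2]-.05)&(c[:,2]>.03)]; print(np.percentile(k[:,2],[0,2,10]),k.mean(0))
E
```

```text
12.3833 [ 0.48027811 -0.080897    0.16212173] [-1.98565856  0.00663693  5.28000346] 0.019511731628759597
[0.05900205 0.06100689 0.06528114] [ 0.4752356  -0.07258484  0.08116421]
```

View pics/s6.png

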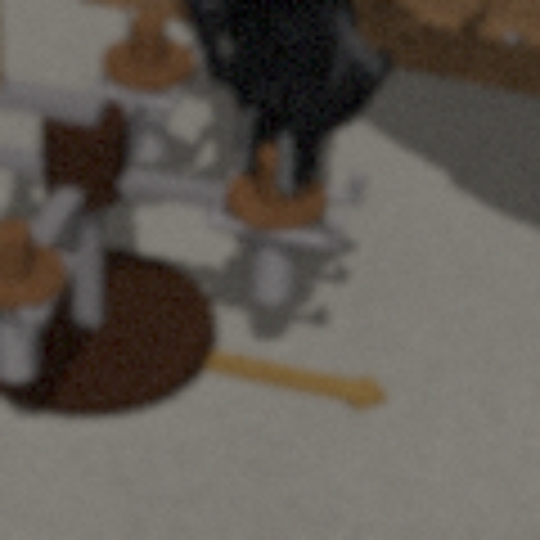

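The collar now rests on both prongs: there is a contact force of about 5 N and the foot is at 60 mm. I'll open a little, lift straight up and back off.

Request:
{"method": "arm_command", "body": {
  "targets": [0,0,0,0,0,0,-0.2,0,0,0,0,0,0,-0.2,0,0,0,0,0,0,-0.1,0,0,0,0,0,0,-0.1,0,0,0,0,0,0,-0.1,0,0,0,0,0,0.1,-0.1,0,0,0,0,0,0.3,-0.1,0,0,0,0,0,0.6,-0.1,0,0,0,0,0,0.9,-0.1,0,0,0,0,0,0.9,-0.1,0,0,0,0,0,0.9,-0.1]
}}

```text
t: 13.3
ee_pos: [0.4815, -0.0815, 0.3008]
eef_rot: [2.633, 1.7, 0.011]
wrist_force: [0.9, -0.1, -0.3]
width: 0.0379
```

Request:
{"method": "arm_command", "body": {
  "targets": [0,0,0,-0.3,-0.95,0,-0.1,0,0,0,-0.3,-0.95,0,-0.1,0,0,0,-0.3,-0.95,0,-0.1,0,0,0,-0.3,-0.95,0,-0.1,0,0,0,-0.3,-0.95,0,-0.1,0,0,0,-0.3,-0.95,0,-0.1]
}}

```text
t: 13.8
ee_pos: [0.4358, -0.2248, 0.2995]
eef_rot: [2.637, 1.698, 0.011]
wrist_force: [0.3, 0.7, -0.2]
width: 0.0382
```

Request:
{"method": "arm_command", "body": {
  "targets": [0,0,0,0,-0.95,0,-0.1,0,0,0,0,-0.95,0,-0.1,0,0,0,0,-0.95,0,-0.1,0,0,0,0,-0.95,0,-0.1,0,0,0,0,-0.95,0,-0.1,0,0,0,0,-0.95,0,-0.1]
}}

```text
t: 14.3
ee_pos: [0.436, -0.3668, 0.2983]
eef_rot: [2.639, 1.698, 0.011]
wrist_force: [0.4, 0.6, -0.2]
width: 0.0383
```

```bash
python3 - <<'E'
from h import *
b,db=grab('side','side7'); a,d=grab('top','top7'); s=r.state(); print(s['t'],s['ee_pos'],s['wrist_force'])
C=cloud('top',d)
def pts(C,c,rad,zlo,zhi,nm):
    x=C.reshape(-1,3); k=x[(np.hypot(x[:,0]-c[0],x[:,1]-c[1])<rad)&(x[:,2]>zlo)&(x[:,2]<zhi)]
    if len(k): print(nm,len(k),((k.min(0)+k.max(0))/2).round(4),k.mean(0).round(4),np.ptp(k,0).round(3))
h=(.4788,-.081)
pts(C,h,.035,.122,.132,'collar top'); pts(C,h,.03,.145,.16,'knob'); pts(C,(.643,-.069),.02,.2,.23,'post')
pts(C,(.579,.199),.03,.078,.095,'vial'); pts(C,(.519,.348),.04,.034,.05,'jar')
pts(cloud('side',db),h,.02,.055,.075,'tube low'); pts(cloud('side',db),h,.02,.095,.112,'tube high')
cv2.imwrite('pics/s7.png',np.hstack([cv2.resize(b[110:260,240:390,::-1],(400,400)),cv2.resize(a[130:280,290:440,::-1],(400,400))]))
E
```

```text
14.4 [ 0.43629405 -0.36576221  0.29918682] [-0.28530511  0.67016229  0.36444834]
collar top 500 [ 0.4794 -0.0804  0.1264] [ 0.4785 -0.0797  0.1256] [0.055 0.055 0.009]
knob 101 [ 0.4794 -0.0797  0.1504] [ 0.4792 -0.0798  0.1508] [0.021 0.02  0.011]
post 73 [ 0.6425 -0.0676  0.2095] [ 0.6418 -0.0674  0.2124] [0.015 0.014 0.018]
vial 136 [0.5796 0.1989 0.0844] [0.5791 0.1989 0.0851] [0.026 0.026 0.012]
jar 434 [0.5189 0.3481 0.0404] [0.519  0.348  0.0414] [0.049 0.05  0.012]
tube low 42 [ 0.4771 -0.0748  0.0669] [ 0.4752 -0.0731  0.0672] [0.022 0.017 0.014]
tube high 21 [ 0.476  -0.0729  0.0989] [ 0.4751 -0.0713  0.099 ] [0.018 0.015 0.007]
```

View pics/s7.png

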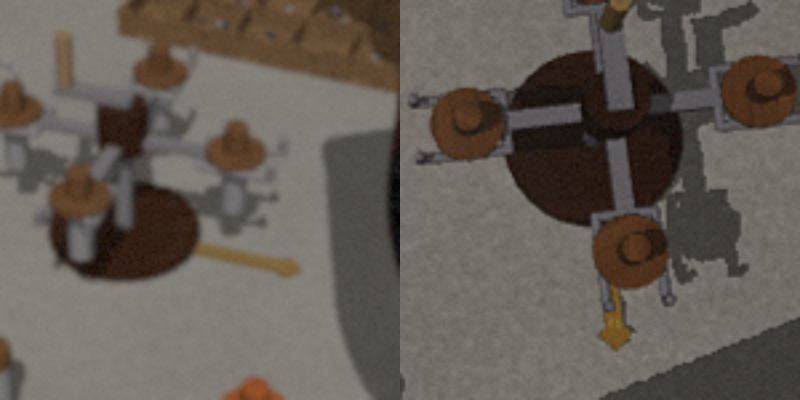

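The tube hangs upright at (0.479,-0.080), within about 1 mm of the hook point. Its collar top is at 126 mm, the hook is over the pointer and the bystanders haven't moved.

```bash
python3 -c "
from bench import r
print(r.close_job())"
```

```text
the job is handed in; nothing more can be done
None
```

I turned the carousel about 110° by its post so the empty hook stands over the pointer. I then hung the wooden-collared tube in that hook, backed the arm away and handed the job in at about 14.4 s.

The last checks, taken from the top and side cameras before handing in, showed:
- **Hook:** it lies over the pointer. I measured its prongs about 0.5 mm off the pointer line after the turn, before hanging the tube; in the final view the post had stayed where I left it, within a few millimetres.
- **Tube:** its axis is within about 1 mm of the hook point. The collar top is at about 126 mm, which puts the tube's centre at about 106 mm. The knob and collar line up to within 1 mm, so it hangs upright.
- **Bystanders:** the vial and jar are within 1 mm of their start positions.
- **Robot:** it was clear of everything, with wrist force under 1 N.

No check failed. The one oddity was the gripper width: it read about 19.5 mm on the 22 mm knob. The grip held without visible slip.

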